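Ease the chisel case shut

ROBOT

A 7-joint arm with a two-finger parallel gripper is mounted at the origin on the work surface. World frame = base frame: x ahead of the robot, y to its left, z up, the work surface at z = 0. Lengths are in m, angles in rad, forces in N, time in s.
With the tool pointing down it reaches from about 0.425 to 0.875 m from the base axis. Payload 9.9 kg.
Tool frame: the origin (TCP) lies midway between the tips of the shut fingers; the grasp point (between the pads) lies 19 mm behind it; z points along the fingers, x is the direction in which the jaws open and shut, and the axes are right-handed (so a half turn about z gives the same grasp; the last joint's range is limited). The gripper opens to 85 mm and grips with 20 to 120 N. Pads are 22 mm wide; open, the fingers measure 114 mm over their backs; the gripper's body (76 mm by 85 mm) begins 54 mm behind the grasp point. The pads swing forward as they close: fully open they stand 13 mm farther back than shut.
Start: joints at [-1.32, 0.576, 0.025, 1.437, -0.015, 1.129, -0.057], TCP at [0.222, 0.638, 0.231] pointing down, gripper open.
Joint ranges: [-2.76, 2.76], [-0.34, 2.15], [-1.52, 1.57], [0.19, 2.46], [-1.09, 4.23], [0.17, 1.99], [-2.82, 2.82]. Speed limits (rad/s): [2.22, 2.22, 3.01, 3.01, 3.14, 3.14, 3.14].

INTERFACE

Orientations are given as a unit quaternion [w, x, y, z].
In Python, from plant import manip gives the robot as it stands. The module is installed in compiled form; this text tells all that it offers. Calls block until the motion is done:
- manip.movep(position, orientation): joint-space move of the TCP to a pose.
- manip.move_l(position, rotation=None, v=0.15, f_stop=None): straight line of the TCP; rotation=None keeps the orientation; v is the mean speed in m/s. With f_stop (N) it stops when the force on the tool has changed by that much, and returns True; else False.
- manip.movej(angles): joint-space move.
- manip.move_gripper(opening): finger opening in m; the grip force is fixed at half the most; returns when the fingers have stopped.
- manip.pause(seconds).
- manip.inverse_kinematics(position, orientation): joint angles nearest the present ones, or None.
- manip.grab_frame(name): name is "side" or "top" or "wrist"; returns a dict with "frame" (480x640x3 uint8, blue, green, red), "fovy" (degrees; the focal length in pixels is half the picture's height over the tangent of half this angle, whatever the lens; pixels are square), "cx", "cy" (the principal point, pixels), "R" (3x3) and "t" (3): a world point X has camera coordinates R X + t. Camera axes: x right, y down, z forward; pixel columns grow to the right and rows downward; lengths in m; the calibration is good to about 2 mm. A picture is of the moment at which its call begins. There is no depth.
A pose or a line that the arm cannot do raises manip.MotionError and nothing moves.
- manip.finish_job(): hands the job in, once; it reports no verdict.
Readings, each from a call of its own:
- manip.get_time_s(): time.
- manip.get_joints(): joint angles.
- manip.get_joint_vel(): joint speeds.
- manip.get_tau(): joint torques, N m.
- manip.get_eef_pos(): TCP position.
- manip.get_tool_rot(): TCP orientation.
- manip.get_ft_force(): force on the tool from outside, world axes, zero at the start.
- manip.get_moment(): the same for the moment, N m.
- manip.get_finger_gap(): finger opening in m.
Only numpy, scipy, OpenCV 4.12 (cv2) and the standard library are available. Lean on these libraries where they do the work, as an engineer would, in place of code of your own. Each camera call takes 0.05 s, during which the arm holds its last target. There are 200 camera calls.

TASK

The chisels are back in their dark-wood case, so shut it: push its heavy open lid over and ease it down until it is fully closed, without letting it slam. Leave the lid of the pale sharpening-stone box beside it standing open as it is.

Things in the scene. Friction and masses are not known exactly. Their poses are not given: they have to be found in the camera images.
- chisel_lid (a joint): Opening angle (rad) of the chisel case's lid: 0 fully closed, flat on the rim; 1.57 upright; starts at 1.35 to 1.75, stops at 1.85. Stiff hinge: it stays wherever it is left, never falls or springs back; about 2 to 9 N near the free edge moves it. Dark-brown fixed case with four red-handled chisels, rim 70 mm above the bench. Lid: flat slab 180 (from hinge) x 260 x 20 mm, 0.7 kg, no handle, brass corners.
- chisel_lid_hinge (a point): Middle of the chisel lid's hinge line, on its inner face, 70 mm above the bench. Axes turn with the lid: y along the hinge; -x from hinge to free edge; z out of the outer face (up when closed). The outer face, the one to push, is at z = +20 mm. The hinge is on the case's side to the robot's right (-y), turned up to 29 degrees towards the robot or 52 away from it.
- chisel_lid_edge (a point): Middle of the free edge of the chisel case's lid, on its outer face, 180 mm from the hinge line; axes as chisel_lid_hinge.
- stone_lid_edge (a point): The same point on the open lid of the pale-wood box (green sharpening stone inside), of the same size and kind, which stands left or right of the chisel case. Leave this lid alone.

How it is judged:
At the end, for the whole second after the job is handed in: The chisel case's lid is closed to within 0.06 rad (about 11 mm at its free edge), and the free edge of the stone box's lid is within 30 mm of where it began (value of joint chisel_lid below 0.06 rad and distance of stone_lid_edge from where it was at the start of the episode below 0.03 m); the robot touches nothing.
It fails at once if the chisel lid slams: over its last 0.5 rad it closes faster than 1.2 rad/s (about 0.2 m/s at the free edge) (value of joint chisel_lid below 0.5 rad and velocity of joint chisel_lid below -1.2 rad/s).
It fails at once if the stone box's lid is moved by more than 30 mm at its free edge (distance of stone_lid_edge from where it was at the start of the episode above 0.03 m).
It also fails if it takes over 40 s, if anything falls off the work surface, if the arm or the gripper's body presses on something with over 40 N, if the wrist force passes 120 N, or if a joint passes its speed limit or range.

## Working session

There is one attempt and no reset: what is moved stays moved. The work goes in short steps, each a Python script; the robot and the scene stay as the last script left them, time stands still between calls to the robot, and variables do not carry over. Pictures are saved under pics/ and viewed, about 8 in all and at most 12, crops included, and the job is handed in when it is done.

```bash
mkdir -p pics; python3 - <<'E'
from plant import manip
import cv2,numpy as np
for n in("side","top"):
    f=manip.grab_frame(n);cv2.imwrite(f"pics/{n}0.png",f["frame"])
    R=np.array(f["R"]);print(n,f["fovy"],f["cx"],f["cy"],R.tolist(),f["t"],-R.T@f["t"])
print(manip.get_time_s(),manip.get_tool_rot())
E
```

```text
side 48.3681931441362 321.5514260958444 235.9406096374655 [[-0.962161463512769, -0.2724090918923792, -0.006213274928408658], [-0.17970263269705208, 0.6515286778676379, -0.7370327982646335], [0.2048225620695022, -0.7080280139729055, -0.6758284172013397]] [0.50328463 0.17747262 0.91287268] [0.32915645 0.66781024 0.75087549]
top 50.80430350937679 320.0065332320402 238.8940662806457 [[-0.009241569001686474, -0.9999403780814345, -0.005816672996208803], [-0.9833851298964482, 0.01014288614784643, -0.18124791904774357], [0.18129611055103378, 0.004045014579650156, -0.9834202347705265]] [0.01384276 0.5546043  0.86318422] [0.38902561 0.00472506 0.94947422]
0.1 [ 4.73730630e-04  8.15014827e-01  5.79439599e-01 -5.98866619e-04]
```

View pics/side0.png

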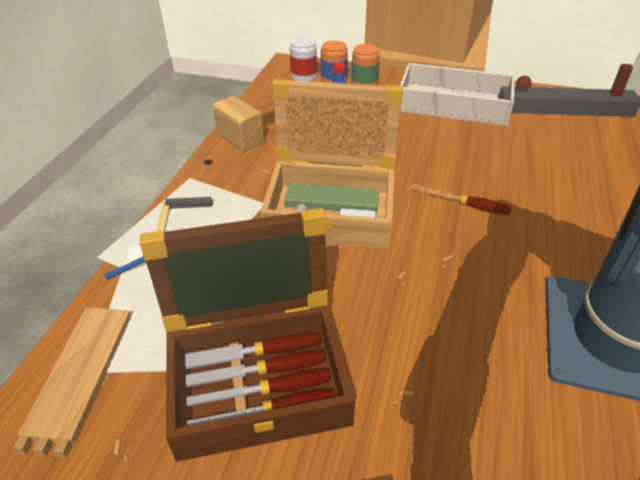

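View pics/top0.png

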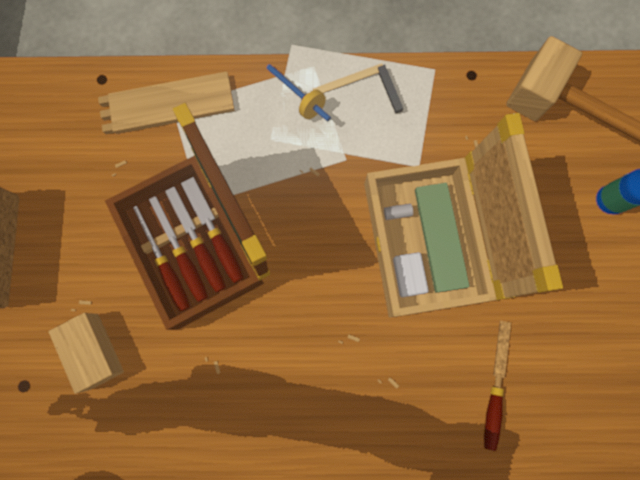

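The chisel case is at the left of the top view, with its rim near (107,203), (172,327), (262,283) and (198,160). Its lid's top edge runs from about (183,112) to (260,250). The stone box is to the robot's right. I'll zoom in on the lid in both views.

```bash
python3 - <<'E'
import cv2,numpy as np
a=cv2.imread("pics/top0.png")[90:290,165:285];b=cv2.imread("pics/side0.png")[200:340,130:340]
a=cv2.resize(a,None,fx=3,fy=3,interpolation=cv2.INTER_CUBIC);b=cv2.resize(b,None,fx=2,fy=2,interpolation=cv2.INTER_CUBIC)
c=np.zeros((600,790,3),np.uint8);c[:,:360]=a;c[:280,365:785]=b
cv2.imwrite("pics/crop.png",c)
E
```

```text
(no output)
```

View pics/crop.png

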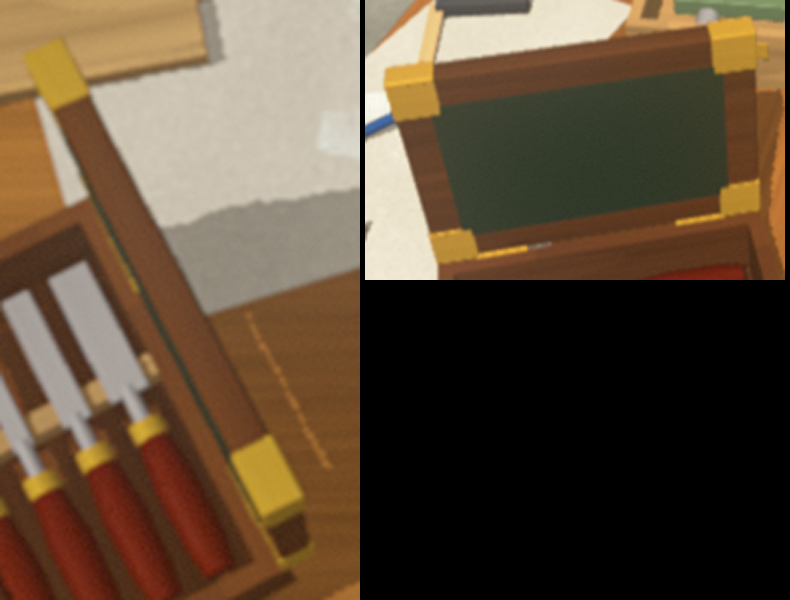

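The crop gives these free-edge corners in the top view:
- **Inner:** (173.3,108.3) and (254.3,263.3)
- **Outer:** (185.7,102.7) and (266,256)

The outer-edge outline in the side view runs from (141,235) to (322.5,210).

```bash
cat > geo.py <<'E'
import numpy as np
C={"side":(48.3681931,321.551,235.941,np.array([[-0.962161463512769,-0.2724090918923792,-0.006213274928408658],[-0.17970263269705208,0.6515286778676379,-0.7370327982646335],[0.2048225620695022,-0.7080280139729055,-0.6758284172013397]]),np.array([0.50328463,0.17747262,0.91287268])),
"top":(50.8043035,320.0065,238.894,np.array([[-0.009241569001686474,-0.9999403780814345,-0.005816672996208803],[-0.9833851298964482,0.01014288614784643,-0.18124791904774357],[0.18129611055103378,0.004045014579650156,-0.9834202347705265]]),np.array([0.01384276,0.5546043,0.86318422]))}
def ray(c,p):
    f,cx,cy,R,t=C[c];F=240/np.tan(np.radians(f/2))
    d=R.T@np.array([(p[0]-cx)/F,(p[1]-cy)/F,1]);return -R.T@t,d/np.linalg.norm(d)
def onz(c,p,z):
    o,d=ray(c,p);return o+d*(z-o[2])/d[2]
def tri(p,q):
    o1,d1=ray("top",p);o2,d2=ray("side",q)
    s=np.linalg.lstsq(np.c_[d1,-d2],o2-o1,rcond=None)[0];a=o1+s[0]*d1;b=o2+s[1]*d2
    return (a+b)/2,np.linalg.norm(a-b)
E
python3 - <<'E'
from geo import *
np.set_printoptions(precision=4,suppress=True)
rim=[onz("top",p,.07) for p in[(107,203),(172,327),(262,283),(198,160)]]
for r in rim:print(r)
print("len",np.linalg.norm(rim[1]-rim[0]),np.linalg.norm(rim[2]-rim[1]))
print(tri((185.7,102.7),(141,235)),tri((266,256),(322.5,210)),"alt inner",tri((173.3,108.3),(141,235)),tri((254.3,263.3),(322.5,210)))
for z in(.23,.24,.25,.26):
    a=onz("top",(173.3,108.3),z);b=onz("top",(254.3,263.3),z);c=onz("top",(185.7,102.7),z);d=onz("top",(266,256),z);print(z,np.linalg.norm(a-b),np.linalg.norm(c-d),a,b,c,d)
E
```

```text
[0.6207 0.3906 0.07  ]
[0.3999 0.2639 0.07  ]
[0.474  0.1101 0.07  ]
[0.6998 0.2296 0.07  ]
len 0.2545421806984297 0.17071080674852313
(array([0.7265, 0.2056, 0.2473]), np.float64(0.0004666102484971893)) (array([0.4956, 0.084 , 0.2459]), np.float64(0.001226568062783256)) alt inner (array([0.7126, 0.2197, 0.2623]), np.float64(0.002930592244408955)) (array([0.4874, 0.0992, 0.259 ]), np.float64(0.008782196272837738))
0.23 0.2707202874027549 0.26850826502097075 [0.7262 0.2292 0.23  ] [0.487  0.1024 0.23  ] [0.7351 0.2106 0.23  ] [0.4974 0.0857 0.23  ]
0.24 0.2669575356739377 0.2647762582766582 [0.7215 0.2261 0.24  ] [0.4856 0.101  0.24  ] [0.7303 0.2078 0.24  ] [0.4959 0.0845 0.24  ]
0.25 0.2631947839451207 0.2610442515323455 [0.7168 0.223  0.25  ] [0.4843 0.0996 0.25  ] [0.7254 0.2049 0.25  ] [0.4944 0.0834 0.25  ]
0.26 0.25943203221630357 0.25731224478803283 [0.7121 0.2198 0.26  ] [0.4829 0.0983 0.26  ] [0.7206 0.2021 0.26  ] [0.4929 0.0823 0.26  ]
```

Both views agree to about 1 mm. The hinge is near (0.592,0.168), the closing direction is u = (-0.466,0.885), and θ is about 1.62. I'll bring the shut fingers in behind the lid and push it along the arc.

```bash
cat > arc.py <<'E'
from plant import manip
import numpy as np, cv2
from scipy.spatial.transform import Rotation as Ro
H=np.array([.595,.170,.07]);h=np.array([.885,.466,0]);h/=np.linalg.norm(h);u=np.array([-h[1],h[0],0]);Z=np.array([0,0,1.])
def quats():
    for s in(1,-1):
        x=s*h;q=Ro.from_matrix(np.c_[x,np.cross(-Z,x),-Z]).as_quat();yield q[[3,0,1,2]]
def tcp(th,r=.15,off=.011):
    return H+u*(r*np.cos(th)-.02*np.sin(th)-off)+Z*(r*np.sin(th)+.02*np.cos(th))
E
python3 - <<'E'
from arc import *
np.set_printoptions(precision=3,suppress=True)
A=tcp(1.62)-.05*u; A[2]=.22; U=A.copy();U[2]=.40
J=manip.get_joints();best=[]
for q in quats():
    j=manip.inverse_kinematics(U,q);print(j)
    if j is not None:best.append((abs(np.array(j)-J).max(),q))
q=min(best,key=lambda b:b[0])[1];np.save("q.npy",q)
manip.move_gripper(0)
p=np.array(manip.get_eef_pos());p[2]=.42;manip.move_l(p,v=.2)
manip.movep(U,q)
print(A,manip.get_eef_pos(),manip.get_time_s(),manip.get_ft_force())
manip.move_l(A,v=.12,f_stop=15)
f=manip.grab_frame("top")["frame"];s=manip.grab_frame("side")["frame"]
cv2.imwrite("pics/a.png",np.hstack([f[60:360,100:420],s[100:400,100:420]]))
print(manip.get_eef_pos(),manip.get_time_s(),manip.get_ft_force())
E
```

```text
[-0.52   0.486  0.554  1.234 -0.249  1.488  0.486]
[-0.784  0.74   1.359  1.244 -0.725  1.673 -2.244]
[0.636 0.092 0.22 ] [0.636 0.093 0.4  ] 4.3917 [-0.748  0.287 -0.145]
[0.636 0.092 0.221] 6.1417 [ 0.962 -0.815  0.234]
```

View pics/a.png

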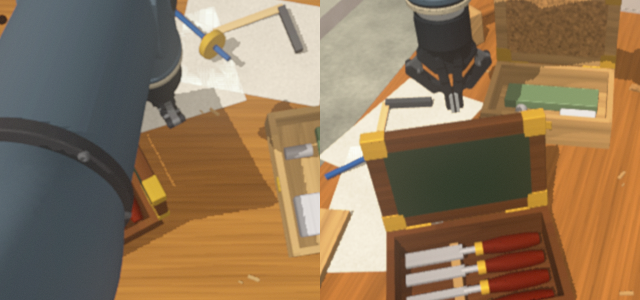

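The shut fingers are behind the lid's outer face, at about (455,105) in the side half. The gripper is clear of both lids and nothing is touching, so I'll push now.

```bash
python3 - <<'E'
from arc import *
np.set_printoptions(precision=3,suppress=True)
for th in np.arange(1.62,.9,-.12):
    r=manip.move_l(tcp(th),v=.05,f_stop=30)
    print(round(th,2),r,manip.get_eef_pos(),manip.get_ft_force(),round(manip.get_time_s(),1))
    if r:break
s=manip.grab_frame("side")["frame"];cv2.imwrite("pics/b.png",s)
E
```

```text
1.62 False [0.613 0.135 0.219] [ 3.41  -3.969 -0.285] 7.3
1.5 False [0.605 0.152 0.221] [ 2.447 -2.783  2.672] 7.8
1.38 False [0.596 0.168 0.221] [ 1.627 -2.973  3.033] 8.3
1.26 False [0.587 0.184 0.219] [ 1.561 -1.44   2.786] 8.8
1.14 False [0.579 0.2   0.214] [ 1.688 -0.378  1.927] 9.4
1.02 False [0.571 0.215 0.208] [ 0.617 -0.124  0.55 ] 9.9
0.9 False [0.564 0.229 0.2  ] [ 0.072 -0.012  0.236] 10.4
```

View pics/b.png

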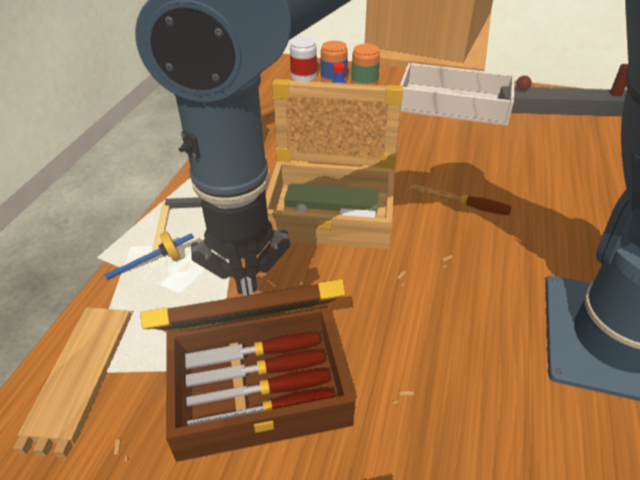

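The lid is tilting over smoothly: its free edge now runs from about (150,318) to (340,290), and the contact forces are small. The stone lid hasn't moved. I'll carry on slowly.

```bash
python3 - <<'E'
from arc import *
np.set_printoptions(precision=3,suppress=True)
for th in np.arange(.78,.14,-.12):
    r=manip.move_l(tcp(th),v=.035,f_stop=30)
    print(round(th,2),r,manip.get_eef_pos(),manip.get_ft_force(),round(manip.get_time_s(),1))
    if r:break
else:
    p=tcp(0);p[2]=.082
    print(manip.move_l(p,v=.02,f_stop=22),manip.get_eef_pos(),manip.get_ft_force(),manip.get_time_s())
    p=np.array(manip.get_eef_pos());p[2]+=.2
    manip.move_l(p,v=.15);q=p-.2*u;print(manip.get_ft_force())
s=manip.grab_frame("side")["frame"];cv2.imwrite("pics/c.png",s)
E
```

```text
0.78 False [0.557 0.242 0.19 ] [0.941 0.154 0.864] 11.1
0.66 False [0.55  0.254 0.178] [-0.514 -0.04   0.079] 11.8
0.54 False [0.545 0.265 0.164] [0.353 0.305 0.161] 12.4
0.42 False [0.54  0.274 0.149] [-0.356  1.096 -0.368] 13.1
0.3 False [0.536 0.282 0.133] [ 0.354 -0.241 -0.085] 13.8
0.18 False [0.533 0.288 0.116] [-1.002 -0.488  0.787] 14.4
True [0.531 0.292 0.091] [-2.237 -1.321  8.833] 15.675
[ 0.206  1.665 -0.571]
```

View pics/c.png

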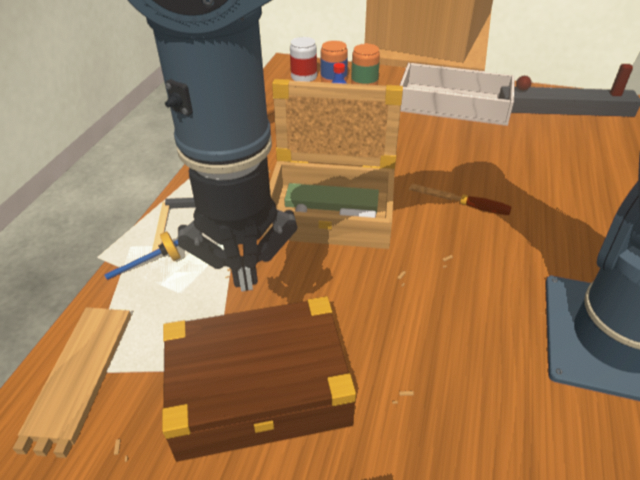

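The lid lies flat on the case: its front corners are at (176,420) and (341,388), with no gap at the rim. The descent stopped on firm contact at z = 0.091, against 0.090 expected for a closed lid. The stone lid is where it was, and the gripper is clear.

```bash
python3 - <<'E'
from plant import manip
print(manip.get_ft_force(),manip.get_time_s());manip.finish_job()
E
```

```text
[ 0.06321771 -0.37639203  0.56656855] 17.2083
the job is handed in; nothing more can be done
```

The chisel case is shut and the job is handed in, at 17.2 s on the robot's clock. I pushed the lid over with the closed fingertips along its hinge arc, slowing to about 0.02 m/s at the end. I then pressed down to firm contact and lifted clear.

- **Chisel lid:** the fingertips stopped at z = 0.091 m, where a closed lid should be at 0.090 m. That puts the lid within about 0.02 rad of closed, and the last picture shows it flat on the rim.
- **Slamming:** I didn't measure the lid's speed. At about 0.035 m/s and then 0.02 m/s, the fingers moved well below the limit. Contact force was close to zero between about 0.66 and 0.18 rad, so the lid may have run slightly ahead of them.
- **Stone lid:** by eye, it looks the same as in the first picture; I didn't measure it.
- **Forces:** about 9 N or less at every reading I took, and about zero with the gripper clear at the end. The final press was set to stop at 22 N and did stop.

No checks failed or disagreed.

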